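# Feed a sugar dispenser round the bend of the counter's guide lane

### The job

Put the sugar dispenser back in its lane: push it along the counter into the flared mouth of the steel guide lane, round the bend, and home against the stop at the closed end. Press it against the stop for about a second with a clear but gentle push (around 10 N), then back away. Somebody has swivelled the end leg of the lane, so feel your way round and never press the dispenser on rails or stop with more than 22 N; keep it upright and down on the counter all the way, and leave the other things alone.

Things in the scene. Friction and masses are not known exactly. Their poses are not given: they have to be found in the camera images.
- dispenser_center (a point): centre (49 mm above the underside) of the round glass sugar dispenser with a spout on top: 98 mm tall, about 0.38 kg, z up, shaped like a flask: radius 36 mm at 5 mm height, 34.5 mm at 30 mm, 26 mm at 53 mm, 16 mm at 70 mm. It stands on the counter (z = 0) just outside the lane's mouth. Pushed low from behind (shut fingers, tips about 27 mm up) it slides without tipping; gripped high it tips.
- lane: the guide lane: a floorless channel of two upright steel rails 30 to 33 mm tall, 4 mm thick, 76 mm apart inside (2 mm to spare each side of the dispenser). Rigidly fixed. Origin: centre of the bend, on the counter, under a black knob (23 mm tall); z up. Middle line: straight along x = 0.085 in the -y direction to y = 0, then a clockwise bend of radius 0.085 about the origin, then the end leg.
- lane_mouth (a point): middle of the lane's entry where its parallel rails begin, on the counter, at (0.085, 0.045) in the lane's frame and with the lane's axes; the dispenser enters in the -y direction. From here two lips (the rails are polished and slippery) flare outward by 30 degrees to y = 0.080, where they are about 117 mm apart.
- lane_pivot (a point): same point as the lane's origin: pivot of the swivelling end leg (straight, tangent to the bend, closed by a rigid steel cross plate, the stop). The bend turns by anything from 75 to 105 degrees (90: the leg runs in -x); this angle is NOT measured, feel or see it. With the dispenser home at the stop its middle is 0.085 past the end of the bend, 0.120 from this point in plan.
- sugar_bowl: bystander: small round glass bowl with sugar cubes, 77 mm across, 54 mm tall, origin under its centre; leave it alone
- creamer: bystander: round white tin with a blue lid, 55 mm across, 82 mm tall, origin under its centre; leave it alone
- mug: bystander: white mug upside down, 70 mm across, with its handle 99 mm, 90 mm tall, origin under its centre; leave it alone
Things that resemble listed ones, but are neither listed nor needed, are in the scene too. Leave any yellow look-alike of the part that bears dispenser_center alone.

How it is judged:
By the outcome, as a careful person would: the job done as asked, in the order asked, and still so for the second after the job is handed in, with the robot touching nothing.
It also fails if it takes over 72 s, if anything falls off the work surface, if the arm or the gripper's body presses on something with over 40 N, if the wrist force passes 120 N, or if a joint passes its speed limit or range.

### The arm

A 7-joint arm with a two-finger parallel gripper is mounted at the origin on a cart in front of the work surface, level with it; the furniture and walls round the work are solid. World frame = base frame: x ahead of the robot, y to its left, z up, the work surface at z = 0. Lengths are in m, angles in rad, forces in N, time in s.
With the tool pointing down it reaches from about 0.425 to 0.925 m from the base axis. Payload 6.8 kg.
Tool frame: the origin (TCP) lies midway between the tips of the shut fingers; the grasp point (between the pads) lies 19 mm behind it; z points along the fingers, y is the direction in which the jaws open and shut (so a half turn about z gives the same grasp; the last joint's range is limited). The gripper opens to 88 mm and grips with 3 to 60 N. Pads are 20 mm wide; open, the fingers measure 115 mm over their backs; the gripper's body (75 mm by 178 mm) begins 61 mm behind the grasp point.
Start: joints at [1.189, 0.477, 0.022, 1.555, -0.011, 1.109, -0.083], TCP at [0.183, -0.65, 0.223] pointing down, gripper open.
Joint ranges: [-2.96, 2.96], [-0.34, 2.1], [-1.41, 1.46], [0.24, 2.44], [-1.37, 4.51], [0.17, 1.92], [-2.96, 2.96]. Speed limits (rad/s): [2.39, 2.39, 3.14, 3.14, 3.14, 3.14, 3.14].

### API

Orientations are given as [roll, pitch, yaw] about the fixed x, y, z axes, in that order (R = Rz(yaw) Ry(pitch) Rx(roll)).
In Python, from bench import ctrl gives the robot as it stands.
- The arm moves only by the tool step_arm, never from a script. Its arguments are lists of equal length, an entry for each row: "linear": the shift along the world's x, y, z in cm, a list of three; "yaw": the turn about the world's z in rad. A call has 1 to 12 rows; each row shifts and turns the commanded pose from where the row before left it; what a row does not reach is not made up. A row lasts 1/8 s, in which the tool goes at most 62.5 mm and 10.7 degrees, less where a joint would pass 70% of its speed; a pose out of reach is approached as far as the arm can. A call is refused whole if a number of a shift passes 6.25 or a number of a turn 0.188, either way. A call with a gripper value outside its range is refused whole. "jaw" is the finger opening in cm, from 0 to 8.78, set as the call begins (left out, the last holds). The fingers move at their own pace and stop on an object; "newtons" is the grip in N (left out, the last holds). Time passes only in rows, so rows that do not move let the fingers close. It gives the time, the measured TCP pose, the force and the opening at its end, in the units of the state.
- ctrl.state(): the state, without advancing time (a new reading comes with each control period).
- ctrl.get_image(name): name is "scene" or "top"; returns a dict with "img" (420x560x3 uint8, red, green, blue), "depth" (420x560 float32, m along the optical axis (not along the pixel's ray), 0 where there is no reading), "camera_matrix" (3x3 intrinsics, pixels), "R" (3x3) and "t" (3): a world point X has camera coordinates R X + t. Camera axes: x right, y down, z forward; pixel columns grow to the right and rows downward; lengths in m; the calibration is good to about 2 mm. A picture is of the moment at which its call begins.
- ctrl.finish_job(): hands the job in, once; it reports no verdict.
The state is a dict: "t": time; "q": joint angles; "joint_velocities": joint speeds; "effort": joint torques, N m; "tool_pos": TCP position; "tcp_rot": TCP orientation; "ft_force": force on the tool from outside, world axes, zero at the start; "moment": the same for the moment, N m; "finger_gap": opening from 0.0 (shut) to 1.0 (fully open).
Only numpy, scipy, OpenCV 4.12 (cv2) and the standard library are available. Lean on these libraries where they do the work, as an engineer would, in place of code of your own. Each camera call takes 0.05 s, during which the arm holds its last target.

## Working session

There is one attempt and no reset: what is moved stays moved. The work goes in short steps, Python scripts to look and compute and a tool call to move; the robot and the scene stay as the last step left them, time stands still between calls to the robot, and variables do not carry over. Pictures are saved under pics/ and viewed, and the job is handed in when it is done.

Besides the shell and the picture viewer there is one more tool, called in YAML: its name, and indented under it one key for each argument. step_arm: Moves the arm, as the interface text tells. Its arguments: {"type":"object","properties":{"linear":{"type":"array"},"yaw":{"type":"array"},"jaw":{"type":"number"},"newtons":{"type":"number"}},"required":["linear","yaw"]}

```bash
ls; mkdir -p pics; python3 - <<'E'
from bench import ctrl
import cv2,numpy as np
print(ctrl.state())
for n in ("scene","top"):
    d=ctrl.get_image(n)
    cv2.imwrite(f"pics/{n}0.png",d["img"][:,:,::-1])
    np.savez(f"{n}0.npz",**d)
    print(n,d["camera_matrix"],d["R"],d["t"], -d["R"].T@d["t"])
E
```

```text
pics
{'t': 0.0, 'q': array([ 1.18892629,  0.47776862,  0.0223386 ,  1.55641517, -0.01151267,
        1.10928788, -0.08310482]), 'joint_velocities': array([ 0.00064402, -0.00021427, -0.00132056, -0.00118101,  0.00152597,
       -0.00087642, -0.00086703]), 'effort': array([-7.17838629e-04, -5.82855463e+01,  1.53422143e+00, -2.72604829e+01,
       -5.43839007e-02,  1.70781330e-02,  1.74404104e-04]), 'tool_pos': array([ 0.18232844, -0.64930295,  0.22171812]), 'tcp_rot': array([-3.13984552e+00,  1.16822579e-04,  2.73782642e-01]), 'ft_force': array([-0.30282208, -0.46396726,  0.21718393]), 'moment': array([0.00406302, 0.0009798 , 0.02442591]), 'finger_gap': 0.9980009435752822}
scene [[522.26557153   0.         274.20955526]
 [  0.         522.26557153 206.1357672 ]
 [  0.           0.           1.        ]] [[-0.76395293 -0.64522691  0.00762625]
 [-0.51425788  0.60166089 -0.61118165]
 [ 0.38976243 -0.47083587 -0.79145362]] [0.40047394 0.28026475 1.1498834 ] [0.00189025 0.63117858 1.07831793]
top [[522.72502024   0.         282.87969587]
 [  0.         522.72502024 206.47860212]
 [  0.           0.           1.        ]] [[ 1.35671760e-02 -9.99907961e-01  3.40115910e-05]
 [-9.97945095e-01 -1.35426733e-02 -6.26273434e-02]
 [ 6.26220398e-02  8.15734491e-04 -9.98036981e-01]] [0.0196818  0.50439147 1.5351691 ] [0.40695255 0.02525851 1.56374356]
```

View pics/scene0.png

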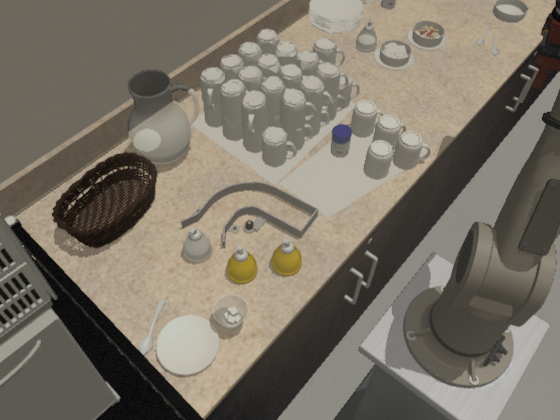

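View pics/top0.png

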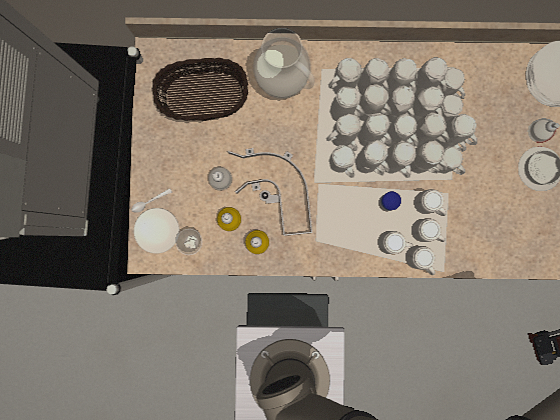

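Candidates for the dispenser in the top picture are clear glass at (219,178), yellow at (228,218) and (256,241), and another clear one far right at (545,130). The one at (219,178) stands just outside the lane's mouth, so I choose it. Next I check it in a close crop.

```bash
cat > h.py <<'E'
import numpy as np,cv2
def load(n): return dict(np.load(n))
def pts(d):
    K=d["camera_matrix"];z=d["depth"]
    v,u=np.mgrid[:z.shape[0],:z.shape[1]]
    c=np.stack([(u-K[0,2])/K[0,0]*z,(v-K[1,2])/K[1,1]*z,z],-1)
    return (c-d["t"])@d["R"]
def proj(d,X):
    c=np.atleast_2d(X)@d["R"].T+d["t"]; p=c@d["camera_matrix"].T
    return p[:,:2]/p[:,2:]
def pixz(d,u,v,z):
    K=d["camera_matrix"]; r=np.array([(u-K[0,2])/K[0,0],(v-K[1,2])/K[1,1],1])@d["R"]
    o=-d["R"].T@d["t"]; return o+r*(z-o[2])/r[2]
E
python3 - <<'E'
from h import *
t=load("top0.npz");s=load("scene0.npz")
a=t["img"][140:260,190:330];b=s["img"][165:295,170:330]
a=cv2.resize(a,None,fx=5,fy=5,interpolation=2);b=cv2.resize(b,None,fx=4.9,fy=4.6,interpolation=2)
cv2.imwrite("pics/c_top.png",a[:,:,::-1]);cv2.imwrite("pics/c_scene.png",b[:,:,::-1])
for d,n in((t,"top"),(s,"scene")):
    P=pts(d);print(n)
    m=(P[...,2]>.015)&(P[...,2]<.15)&(P[...,0]>.4)&(P[...,0]<.75)&(P[...,1]>-.12)&(P[...,1]<.28)
    k,l,st,c=cv2.connectedComponentsWithStats(m.astype(np.uint8))
    for i in range(1,k):
        if st[i,4]>15:
            Q=P[l==i];print(st[i],c[i].round(),Q.min(0).round(3),Q.max(0).round(3),Q.mean(0).round(3))
E
```

```text
top
[326 124  12  18  91] [332. 135.] [ 0.684 -0.12   0.021] [ 0.732 -0.091  0.15 ] [ 0.699 -0.107  0.124]
[329 149   7  21  93] [332. 159.] [ 0.618 -0.12   0.018] [ 0.67  -0.108  0.095] [ 0.639 -0.114  0.068]
[228 151  84  85 474] [278. 186.] [ 0.419 -0.057  0.015] [0.666 0.191 0.041] [0.564 0.042 0.03 ]
[208 166  24  25 452] [219. 178.] [0.551 0.181 0.015] [0.62  0.249 0.103] [0.582 0.212 0.056]
[261 192   7   7  34] [264. 195.] [0.528 0.074 0.015] [0.546 0.092 0.027] [0.537 0.083 0.02 ]
[216 207  25  24 456] [228. 219.] [0.432 0.152 0.015] [0.5   0.222 0.106] [0.465 0.184 0.056]
[195 230   7  11  34] [198. 236.] [0.401 0.261 0.015] [0.43  0.279 0.058] [0.413 0.271 0.041]
[245 230  24  12 222] [256. 236.] [0.4   0.069 0.016] [0.433 0.136 0.103] [0.414 0.102 0.057]
scene
[241 106  15  44 411] [248. 128.] [ 0.681 -0.12   0.015] [ 0.742 -0.088  0.15 ] [ 0.711 -0.112  0.092]
[262 137  17  27 308] [269. 151.] [ 0.613 -0.12   0.016] [ 0.668 -0.105  0.092] [ 0.638 -0.113  0.054]
[ 181  181  138   64 1243] [258. 207.] [ 0.417 -0.058  0.015] [0.668 0.193 0.036] [0.551 0.033 0.025]
[128 206   9   9  22] [132. 211.] [0.746 0.252 0.07 ] [0.75  0.279 0.078] [0.748 0.267 0.074]
[246 221   8   8  44] [249. 224.] [0.526 0.075 0.015] [0.545 0.092 0.024] [0.535 0.084 0.019]
[183 227  30  34 718] [197. 245.] [0.548 0.185 0.015] [0.613 0.252 0.099] [0.572 0.226 0.05 ]
[272 239  17  30 182] [278. 253.] [0.4   0.099 0.015] [0.429 0.14  0.098] [0.41  0.121 0.054]
[227 245  31  37 758] [242. 265.] [0.428 0.156 0.015] [0.495 0.225 0.099] [0.454 0.198 0.051]
[226 295  15  14 146] [234. 300.] [0.4   0.261 0.016] [0.428 0.28  0.054] [0.413 0.271 0.038]
```

View pics/c_top.png

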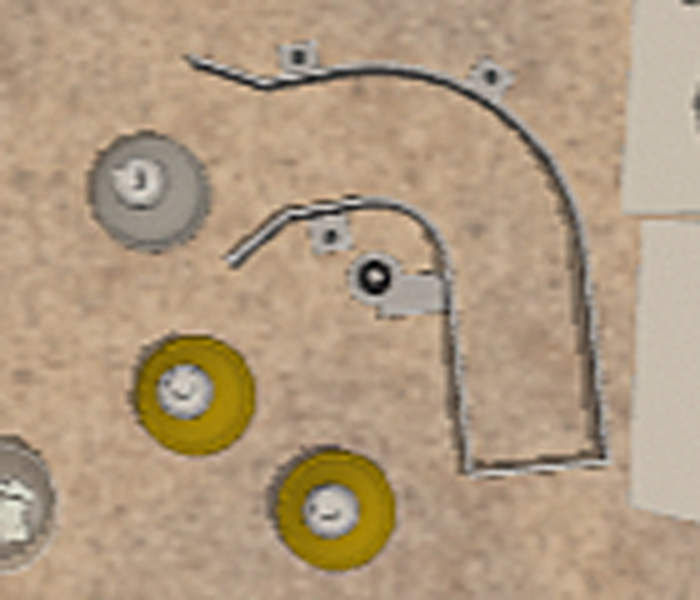

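View pics/c_scene.png

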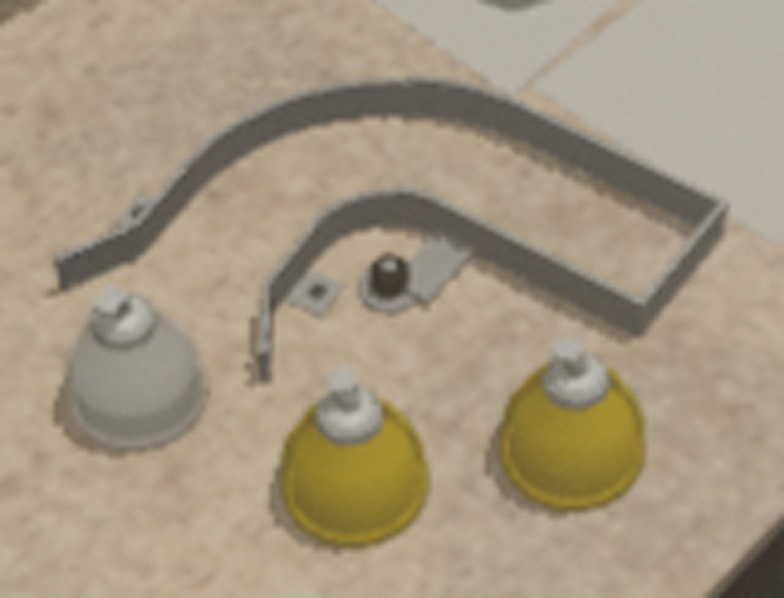

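```bash
cat > lane.py <<'E'
import numpy as np
def rails(x0,y0,th,phi,lips=True):
    out=[]
    for r in (0.085-.040,0.085+.040):  # rail mid-thickness
        s=np.sign(r-.085)
        p=[]
        for a in np.linspace(0,.035,15)[::-1]: p.append((r+s*a*np.tan(np.pi/6),.045+a))
        for y in np.linspace(.045,0,20): p.append((r,y))
        for b in np.linspace(0,phi,50): p.append((r*np.cos(b),-r*np.sin(b)))
        d=np.array([-np.sin(phi),-np.cos(phi)]); e=np.array([np.cos(phi),-np.sin(phi)])
        L=.085+.036+.002
        for l in np.linspace(0,L,50): p.append(tuple(r*e+l*d))
        out.append(np.array(p))
    out.append(np.linspace(out[0][-1],out[1][-1],40))
    P=np.vstack(out); c,s=np.cos(th),np.sin(th)
    return P@np.array([[c,s],[-s,c]])+[x0,y0]
E
python3 - <<'E'
from h import *; from lane import *
from scipy.optimize import least_squares
from scipy.spatial import cKDTree
t=load("top0.npz");s=load("scene0.npz")
S={}
for d,n,i in((t,"top",0),(s,"scene",0)):
    P=pts(d)
    m=(P[...,2]>.015)&(P[...,2]<.15)&(P[...,0]>.4)&(P[...,0]<.75)&(P[...,1]>-.12)&(P[...,1]<.28)
    k,l,st,c=cv2.connectedComponentsWithStats(m.astype(np.uint8))
    i=[i for i in range(1,k) if st[i,2]>80][0]
    Q=P[l==i]; Q=Q[Q[:,2]>.024]; S[n]=Q[:,:2]
S["both"]=np.vstack([S["top"],S["scene"]])
for n,Q in S.items():
    f=lambda p:cKDTree(rails(*p)).query(Q)[0]
    best=min((least_squares(f,[.537,.083,th,ph],loss="soft_l1",f_scale=.002,diff_step=1e-3) for th in(-.1,0,.1,.2) for ph in(1.4,1.57,1.75)),key=lambda r:r.cost)
    p=best.x; print(n,len(Q),p.round(4),np.degrees(p[2:]).round(1),"med res mm",np.median(f(p))*1e3,np.percentile(f(p),95)*1e3)
p=best.x
# dispenser circle from rim points at low height
im=cv2.resize(t["img"],None,fx=1,fy=1)
big=cv2.resize(t["img"][140:260,190:330],None,fx=5,fy=5,interpolation=2)
R=rails(*p);uv=proj(t,np.c_[R,np.full(len(R),.031)])
for u,v in uv: cv2.circle(big,(int((u+.5-190)*5),int((v+.5-140)*5)),1,(255,0,0),-1)
cv2.imwrite("pics/fit.png",big[:,:,::-1])
for d,n in((t,"top"),(s,"scene")):
    P=pts(d); m=(P[...,2]>.004)&(P[...,2]<.11)&(np.hypot(P[...,0]-.583,P[...,1]-.215)<.05)
    Q=P[m]
    def g(c):
        r=np.interp(Q[:,2],[0,.005,.03,.053,.07,.098],[.036,.036,.0345,.026,.016,.008]); return np.hypot(Q[:,0]-c[0],Q[:,1]-c[1])-r
    r=least_squares(g,[.583,.215],loss="soft_l1",f_scale=.002); print(n,r.x.round(4),np.median(abs(g(r.x))))
E
```

```text
top 418 [0.537  0.0824 0.1959 1.6506] [11.2 94.6] med res mm 1.5074041585493758 2.572116563536234
scene 751 [0.5356 0.0835 0.1972 1.6534] [11.3 94.7] med res mm 1.5839044032413507 4.1050600199960545
both 1169 [0.5362 0.0831 0.1994 1.6559] [11.4 94.9] med res mm 1.6402883581963714 3.7036886944580565
top [0.5858 0.2164] 0.0012788215764239844
scene [0.5858 0.2157] 0.0012503862208807278
```

View pics/fit.png

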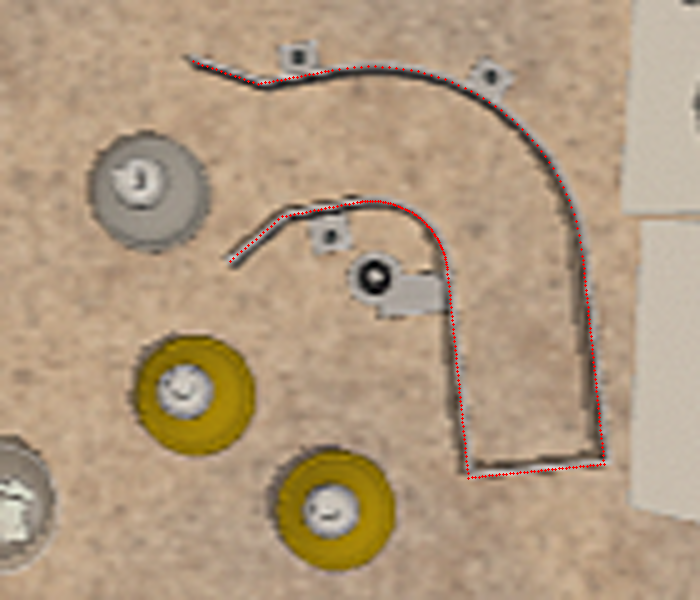

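step_arm:
  linear:
    - [4.4,3.7,0]
    - [4.4,3.7,0]
    - [4.4,3.8,0]
    - [4.5,3.8,0]
    - [2.7,5,0]
    - [2.7,5,0]
    - [2.7,5,0]
    - [2.7,5,0]
    - [2.7,5,0]
    - [2.5,5,0]
  yaw: [0.08,0.08,0.08,0.08,0.08,0.08,0.08,0.08,0.08,0.08]
  jaw: 0

```text
t: 1.35
tool_pos: [0.52, -0.1981, 0.2225]
tcp_rot: [-3.141, 0.0, 1.076]
ft_force: [0.3, -0.2, -0.2]
finger_gap: 0.005
```

step_arm:
  linear:
    - [0.5,5.3,0]
    - [0.5,5.3,0]
    - [0.5,5.3,0]
    - [0.5,5.3,0]
    - [0.5,5.3,0]
    - [0.5,5.3,0]
    - [0.5,5.3,0]
    - [0.5,5.3,0]
    - [0.5,5.2,0]
  yaw: [0.09,0.09,0.09,0.09,0.09,0.09,0.09,0.1,0.1]

```text
t: 2.48
tool_pos: [0.5644, 0.2775, 0.2223]
tcp_rot: [-3.141, 0.0, 1.907]
ft_force: [0.4, 0.0, 0.2]
finger_gap: 0.003
```

```bash
cat > look.py <<'E'
import sys
from bench import ctrl
from h import *; from lane import rails
from scipy.optimize import least_squares
L=(.5362,.0829,.1972,1.653)
def tolane(x,y):
    c,s=np.cos(L[2]),np.sin(L[2]); a,b=x-L[0],y-L[1]; return np.array([c*a+s*b,-s*a+c*b])
def look(tag,guess):
    st=ctrl.state(); print("t %.2f"%st["t"],"tcp",st["tool_pos"].round(4),"rot",st["tcp_rot"].round(3),"q",st["q"].round(2),"F",st["ft_force"].round(2))
    ims=[]
    for n in("top","scene"):
        d=ctrl.get_image(n); P=pts(d)
        uv=proj(d,np.array([[*guess,.05]]))[0]
        x0,y0=int(np.clip(uv[0]-50,0,460)),int(np.clip(uv[1]-50,0,320))
        c=cv2.resize(d["img"][y0:y0+100,x0:x0+100],(400,400),interpolation=2); 
        ims.append(c)
    cv2.imwrite(f"pics/{tag}.png",np.hstack(ims)[:,:,::-1])
if __name__=="__main__": look(sys.argv[1],[float(a) for a in sys.argv[2:4]])
E
python3 look.py a1 .586 .216
```

```text
t 2.48 tcp [0.5644 0.2775 0.2223] rot [-3.141  0.     1.907] q [-0.08  0.48 -0.66  1.64  0.32  1.13 -0.48] F [0.4  0.01 0.25]
```

View pics/a1.png

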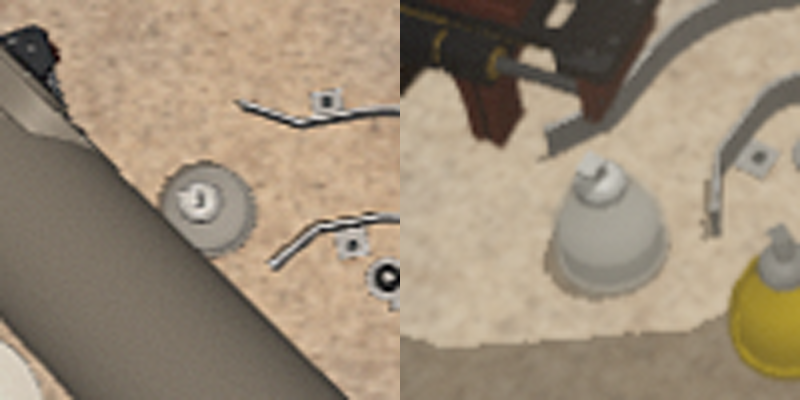

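The left view shows the clear dispenser at about (208,208), with the arm beside it. The spot behind it is free, so I descend there.

step_arm:
  linear:
    - [0,0,-5]
    - [0,0,-5]
    - [0,0,-4]
    - [0,0,-3]
    - [0,0,-1.5]
    - [0,0,-1]
    - [0,0,0]
  yaw: [0,0,0,0,0,0,0]

```text
t: 3.45
tool_pos: [0.5646, 0.2761, 0.0278]
tcp_rot: [-3.142, 0.0, 1.904]
ft_force: [0.2, 0.5, -0.0]
finger_gap: 0.002
```

```bash
python3 look.py a2 .58 .23
```

```text
t 3.45 tcp [0.5646 0.2761 0.0278] rot [-3.142  0.     1.904] q [-0.16  0.7  -0.55  1.78  0.49  0.8  -0.62] F [ 0.23  0.49 -0.02]
```

View pics/a2.png

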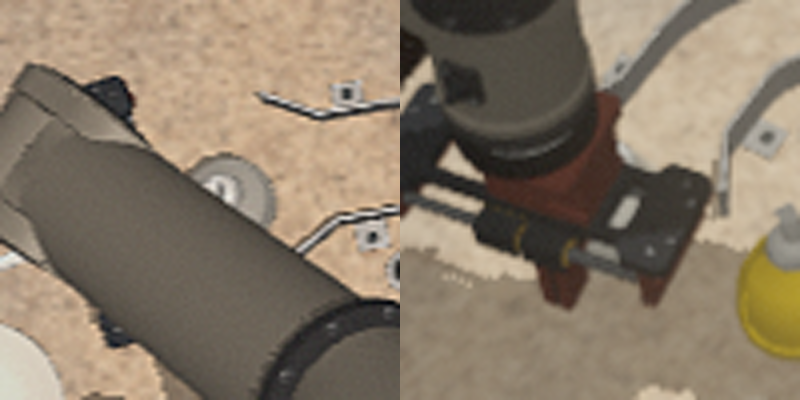

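```bash
python3 - <<'E'
from bench import ctrl
from h import *
st=ctrl.state();p=st["tool_pos"];d=ctrl.get_image("scene")
uv=proj(d,np.array([p,p+[0,0,.08],[.586,.216,.0]]));print(uv)
x,y=map(int,uv[0]);x0,y0=x-40,y-45
c=cv2.resize(d["img"][y0:y0+70,x0:x0+80],(800,560)[:2] and (640,560),interpolation=2)
for q in uv: cv2.circle(c,(int((q[0]-x0)*8),int((q[1]-y0)*8)),4,(0,255,0),-1)
cv2.imwrite("pics/a3.png",c[:,:,::-1])
P=pts(d)[y0:y0+70,x0:x0+80]
for r in range(10,60,6): print([tuple((P[r,k]*1e3).astype(int)) for k in range(10,70,10)])
E
```

```text
[[184.3273456  265.53669941]
 [179.671622   246.66648547]
 [197.88093558 250.67511756]]
[(np.int64(617), np.int64(296), np.int64(145)), (np.int64(546), np.int64(313), np.int64(229)), (np.int64(531), np.int64(300), np.int64(230)), (np.int64(531), np.int64(278), np.int64(205)), (np.int64(527), np.int64(257), np.int64(187)), (np.int64(617), np.int64(162), np.int64(0))]
[(np.int64(603), np.int64(308), np.int64(149)), (np.int64(553), np.int64(313), np.int64(202)), (np.int64(534), np.int64(302), np.int64(207)), (np.int64(524), np.int64(285), np.int64(199)), (np.int64(525), np.int64(261), np.int64(171)), (np.int64(574), np.int64(198), np.int64(54))]
[(np.int64(685), np.int64(269), np.int64(2)), (np.int64(575), np.int64(304), np.int64(149)), (np.int64(550), np.int64(296), np.int64(164)), (np.int64(516), np.int64(294), np.int64(194)), (np.int64(526), np.int64(263), np.int64(150)), (np.int64(509), np.int64(250), np.int64(151))]
[(np.int64(597), np.int64(319), np.int64(121)), (np.int64(576), np.int64(308), np.int64(129)), (np.int64(552), np.int64(298), np.int64(142)), (np.int64(529), np.int64(2
[... 799 characters left out ...]
np.int64(-2)), (np.int64(552), np.int64(285), np.int64(52)), (np.int64(563), np.int64(251), np.int64(-2)), (np.int64(480), np.int64(283), np.int64(126))]
[(np.int64(624), np.int64(324), np.int64(-2)), (np.int64(604), np.int64(310), np.int64(0)), (np.int64(585), np.int64(295), np.int64(1)), (np.int64(568), np.int64(279), np.int64(0)), (np.int64(550), np.int64(264), np.int64(0)), (np.int64(533), np.int64(248), np.int64(-2))]
[(np.int64(609), np.int64(337), np.int64(1)), (np.int64(592), np.int64(321), np.int64(0)), (np.int64(1), np.int64(631), np.int64(1078)), (np.int64(556), np.int64(290), np.int64(0)), (np.int64(540), np.int64(274), np.int64(-3)), (np.int64(521), np.int64(259), np.int64(-2))]
```

View pics/a3.png

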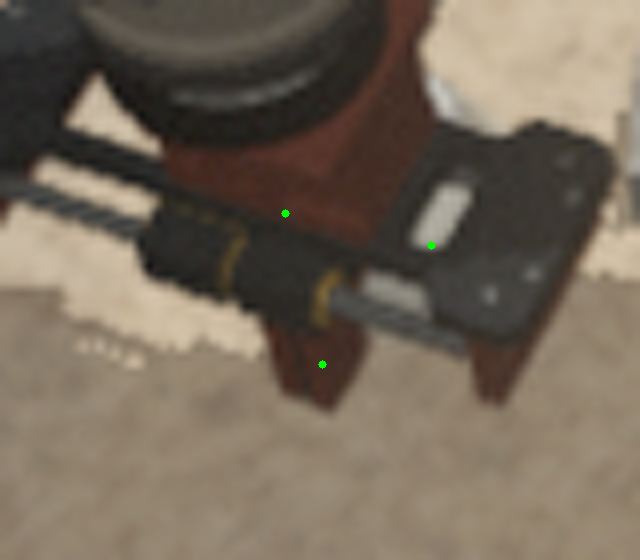

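step_arm:
  linear:
    - [0.13,-0.38,0]
    - [0.13,-0.38,0]
    - [0.13,-0.38,0]
    - [0.13,-0.38,0]
    - [0.13,-0.38,0]
    - [0.13,-0.38,0]
    - [0.13,-0.38,0]
    - [0.13,-0.38,0]
    - [0.13,-0.38,0]
    - [0.13,-0.38,0]
  yaw: [0,0,0,0,0,0,0,0,0,0]

```text
t: 4.85
tool_pos: [0.5776, 0.2379, 0.0276]
tcp_rot: [-3.142, -0.0, 1.904]
ft_force: [-0.2, 1.7, -0.9]
finger_gap: 0.008
```

```bash
python3 look.py a4 .593 .195
```

```text
t 4.85 tcp [0.5776 0.2379 0.0276] rot [-3.142 -0.     1.904] q [-0.09  0.69 -0.55  1.79  0.49  0.8  -0.55] F [-0.19  1.67 -0.91]
```

View pics/a4.png

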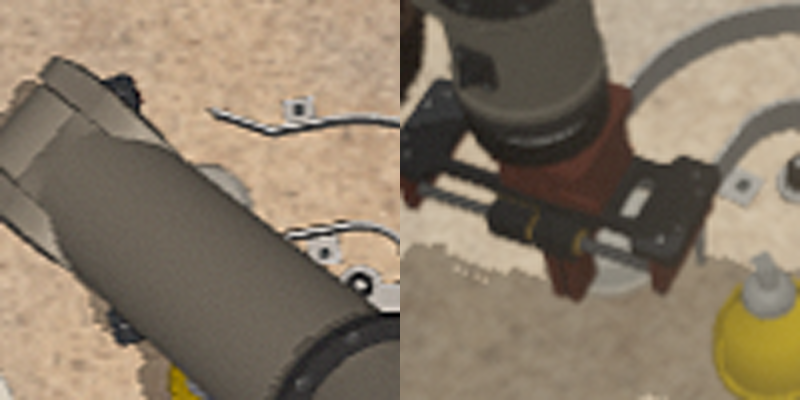

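```bash
cat > ov.py <<'E'
import sys
from bench import ctrl
from h import *; from lane import rails
L=(.5362,.0829,.1972,1.653)
def run(tag,off=.0447,lat=0.,circ=None):
    st=ctrl.state(); p=st["tool_pos"]; a=st["tcp_rot"][2]+np.pi
    u=np.array([np.cos(a),np.sin(a)]); n=np.array([-u[1],u[0]])
    c0=p[:2]+off*u+lat*n if circ is None else np.array(circ)
    c,s=np.cos(L[2]),np.sin(L[2]); r=c0-L[:2]; lx,ly=c*r[0]+s*r[1],-s*r[0]+c*r[1]
    print("t %.2f tcp"%st["t"],p.round(4),"yaw %.3f"%st["tcp_rot"][2],"F",st["ft_force"].round(2),"cen",c0.round(4),"lane",round(lx,4),round(ly,4),"rad",np.hypot(lx,ly).round(4),"ang",np.degrees(np.arctan2(-ly,lx)).round(1))
    ims=[]
    for nm in("top","scene"):
        d=ctrl.get_image(nm)
        uv=proj(d,np.array([[*c0,.03]]))[0]
        x0,y0=int(np.clip(uv[0]-36,0,488)),int(np.clip(uv[1]-36,0,348)); k=400/72
        im=cv2.resize(d["img"][y0:y0+72,x0:x0+72],(400,400),interpolation=2)
        th=np.linspace(0,2*np.pi,60)
        for rr,z,col in((.036,.005,(0,255,0)),(.016,.07,(255,0,255))):
            for q in proj(d,np.c_[c0[0]+rr*np.cos(th),c0[1]+rr*np.sin(th),0*th+z]): cv2.circle(im,(int((q[0]+.5-x0)*k),int((q[1]+.5-y0)*k)),1,col,-1)
        R=rails(*L)
        for q in proj(d,np.c_[R,0*R[:,0]+.031]):
            if 0<q[0]-x0<72 and 0<q[1]-y0<72: im[int((q[1]+.5-y0)*k)%400,int((q[0]+.5-x0)*k)%400]=(255,0,0)
        ims.append(im)
    cv2.imwrite(f"pics/{tag}.png",np.hstack(ims)[:,:,::-1])
if __name__=="__main__": run(sys.argv[1],*[float(x) for x in sys.argv[2:]])
E
python3 ov.py a5
```

```text
t 4.95 tcp [0.5779 0.2373 0.0276] yaw 1.903 F [-0.83  1.04 -0.31] cen [0.5924 0.195 ] lane 0.0771 0.0989 rad 0.1254 ang -52.1
```

View pics/a5.png

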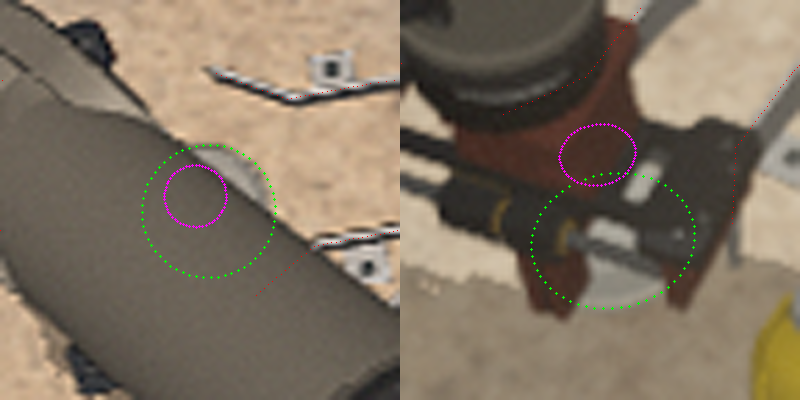

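step_arm:
  linear:
    - [0.14,-0.37,0]
    - [0.14,-0.37,0]
    - [0.14,-0.37,0]
    - [0.14,-0.37,0]
    - [0.14,-0.37,0]
    - [0.14,-0.37,0]
    - [0.14,-0.37,0]
    - [0.14,-0.37,0]
    - [0.14,-0.37,0]
  yaw: [0,0,0,0,0,0,0,0,0]

```text
t: 6.18
tool_pos: [0.5902, 0.2046, 0.0277]
tcp_rot: [3.142, -0.0, 1.904]
ft_force: [-0.5, 1.1, -0.5]
finger_gap: 0.004
```

```bash
python3 ov.py a6
```

```text
t 6.17 tcp [0.5902 0.2046 0.0277] yaw 1.904 F [-0.46  1.08 -0.51] cen [0.6048 0.1623] lane 0.0829 0.0644 rad 0.105 ang -37.9
```

View pics/a6.png

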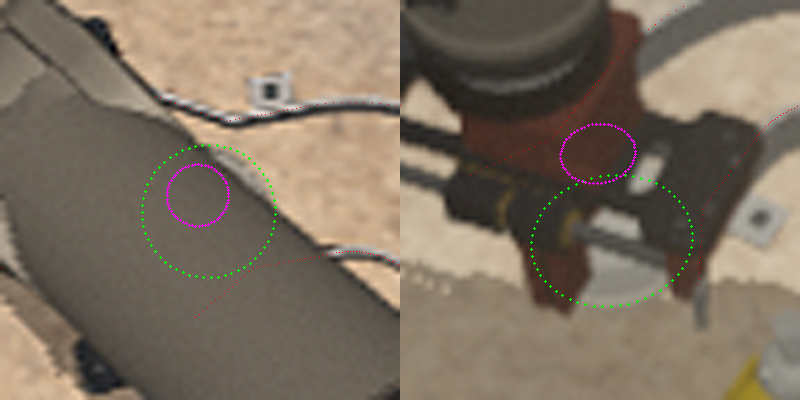

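step_arm:
  linear:
    - [0.22,-0.35,0]
    - [0.22,-0.4,0]
    - [0.22,-0.4,0]
    - [0.2,-0.4,0]
    - [0.2,-0.4,0]
  yaw: [-0.03,-0.03,-0.03,-0.03,-0.016]

```text
t: 6.9
tool_pos: [0.6009, 0.185, 0.0277]
tcp_rot: [3.141, 0.0, 1.766]
ft_force: [-0.3, 2.8, -0.9]
finger_gap: 0.003
```

step_arm:
  linear:
    - [0.13,-0.38,0]
    - [0.12,-0.38,0]
    - [0.1,-0.38,0]
    - [0.08,-0.38,0]
  yaw: [0,0,0,0]

```text
t: 7.4
tool_pos: [0.6051, 0.1699, 0.0276]
tcp_rot: [3.142, -0.0, 1.768]
ft_force: [0.3, 2.5, -1.1]
finger_gap: 0.011
```

```bash
python3 ov.py a7
```

```text
t 7.40 tcp [0.6051 0.1699 0.0276] yaw 1.768 F [ 0.28  2.49 -1.13] cen [0.6138 0.1261] lane 0.0846 0.0271 rad 0.0888 ang -17.8
```

View pics/a7.png

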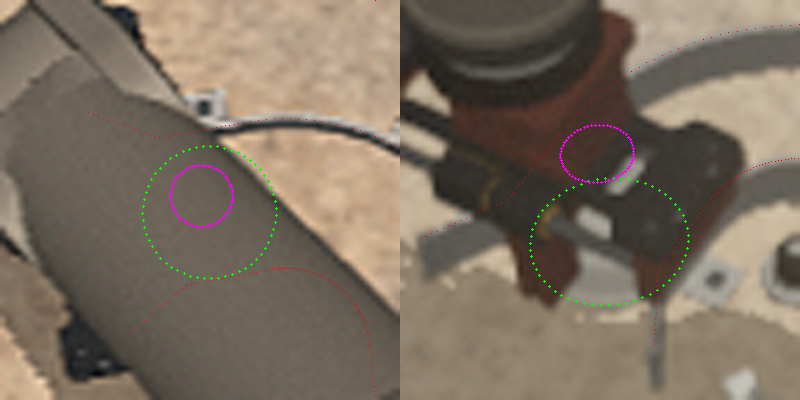

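```bash
cat > path.py <<'E'
import numpy as np,sys
L=(.5362,.0829,.1972,1.653)
def pose(s,off=.0447,phi=L[3]):  # s measured from mouth-straight end: s<0 straight, lane y=-s
    R=.085
    if s<0: c=np.array([R,-s]); b=0
    else:
        b=min(s/R,phi); c=R*np.array([np.cos(b),-np.sin(b)]); 
        if s/R>phi: c=c+(s-R*phi)*np.array([-np.sin(b),-np.cos(b)])
    t=np.array([-np.sin(b),-np.cos(b)]); p=c-off*t
    k,w=np.cos(L[2]),np.sin(L[2]); M=np.array([[k,-w],[w,k]])
    yaw=np.arctan2(*(M@t)[::-1])+np.pi
    return M@p+L[:2], (yaw+np.pi)%(2*np.pi)-np.pi, M@c+L[:2]
if __name__=="__main__":
    x,y,yaw,s0,ds,n=map(float,sys.argv[1:7])
    p=np.array([x,y])
    for i in range(int(n)):
        s=s0+ds*(i+1); q,a,c=pose(s)
        print(i+1,"s %.3f"%s,"d",((q-p)*100).round(2),"dyaw %.3f"%(a-yaw),"tcp",q.round(4)); p,yaw=q,a
E
python3 path.py .6051 .1699 1.768 -.0271 .004 24
```

```text
1 s -0.023 d [ 0.12 -0.39] dyaw -0.000 tcp [0.6063 0.166 ]
2 s -0.019 d [ 0.08 -0.39] dyaw 0.000 tcp [0.6071 0.1621]
3 s -0.015 d [ 0.08 -0.39] dyaw 0.000 tcp [0.6078 0.1582]
4 s -0.011 d [ 0.08 -0.39] dyaw 0.000 tcp [0.6086 0.1543]
5 s -0.007 d [ 0.08 -0.39] dyaw 0.000 tcp [0.6094 0.1503]
6 s -0.003 d [ 0.08 -0.39] dyaw 0.000 tcp [0.6102 0.1464]
7 s 0.001 d [ 0.12 -0.38] dyaw -0.011 tcp [0.6114 0.1426]
8 s 0.005 d [ 0.27 -0.36] dyaw -0.047 tcp [0.6142 0.139 ]
9 s 0.009 d [ 0.26 -0.37] dyaw -0.047 tcp [0.6167 0.1353]
10 s 0.013 d [ 0.24 -0.38] dyaw -0.047 tcp [0.6191 0.1314]
11 s 0.017 d [ 0.22 -0.4 ] dyaw -0.047 tcp [0.6213 0.1275]
12 s 0.021 d [ 0.2  -0.41] dyaw -0.047 tcp [0.6233 0.1234]
13 s 0.025 d [ 0.18 -0.41] dyaw -0.047 tcp [0.6251 0.1193]
14 s 0.029 d [ 0.16 -0.42] dyaw -0.047 tcp [0.6267 0.115 ]
15 s 0.033 d [ 0.14 -0.43] dyaw -0.047 tcp [0.6281 0.1108]
16 s 0.037 d [ 0.12 -0.44] dyaw -0.047 tcp [0.6293 0.1064]
17 s 0.041 d [ 0.1  -0.44] dyaw -0.047 tcp [0.6303 0.102 ]
18 s 0.045 d [ 0.08 -0.44] dyaw -0.047 tcp [0.6311 0.0975]
19 s 0.049 d [ 0.06 -0.45] dyaw -0.047 tcp [0.6317 0.0931]
20 s 0.053 d [ 0.04 -0.45] dyaw -0.047 tcp [0.6321 0.0886]
21 s 0.057 d [ 0.02 -0.45] dyaw -0.047 tcp [0.6322 0.084 ]
22 s 0.061 d [-0.01 -0.45] dyaw -0.047 tcp [0.6322 0.0795]
23 s 0.065 d [-0.03 -0.45] dyaw -0.047 tcp [0.6319 0.075 ]
24 s 0.069 d [-0.05 -0.45] dyaw -0.047 tcp [0.6314 0.0705]
```

step_arm:
  linear:
    - [0.1,-0.39,0]
    - [0.08,-0.39,0]
    - [0.08,-0.39,0]
    - [0.08,-0.39,0]
    - [0.08,-0.39,0]
    - [0.08,-0.39,0]
  yaw: [0,0,0,0,0,0]

```text
t: 8.25
tool_pos: [0.6101, 0.1465, 0.0277]
tcp_rot: [3.142, -0.0, 1.768]
ft_force: [-0.1, 2.2, 0.2]
finger_gap: 0.01
```

step_arm:
  linear:
    - [0.12,-0.38,0]
    - [0.27,-0.36,0]
    - [0.26,-0.37,0]
    - [0.24,-0.38,0]
  yaw: [-0.011,-0.047,-0.047,-0.047]

```text
t: 8.75
tool_pos: [0.6191, 0.1316, 0.0277]
tcp_rot: [3.142, 0.0, 1.612]
ft_force: [0.1, 1.9, -0.5]
finger_gap: 0.007
```

```bash
python3 ov.py a8
```

```text
t 8.75 tcp [0.6191 0.1316 0.0277] yaw 1.612 F [ 0.12  1.93 -0.51] cen [0.621  0.0869] lane 0.084 -0.0127 rad 0.0849 ang 8.6
```

View pics/a8.png

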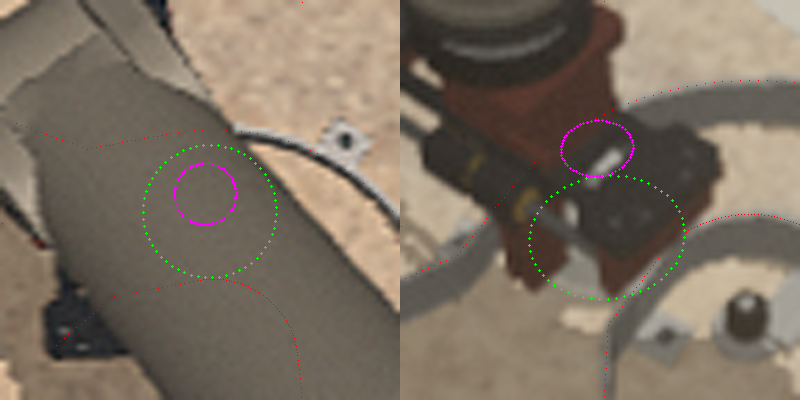

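Rail contact is light. I continue round the bend.

step_arm:
  linear:
    - [0.22,-0.4,0]
    - [0.2,-0.41,0]
    - [0.18,-0.41,0]
    - [0.16,-0.42,0]
    - [0.14,-0.43,0]
  yaw: [-0.047,-0.047,-0.047,-0.047,-0.047]

```text
t: 9.48
tool_pos: [0.6281, 0.1108, 0.0277]
tcp_rot: [3.141, -0.0, 1.378]
ft_force: [-0.1, 2.5, -0.7]
finger_gap: 0.008
```

step_arm:
  linear:
    - [0.12,-0.44,0]
    - [0.1,-0.44,0]
    - [0.08,-0.44,0]
    - [0.06,-0.45,0]
  yaw: [-0.047,-0.047,-0.047,-0.047]

```text
t: 9.98
tool_pos: [0.6314, 0.0938, 0.0277]
tcp_rot: [-3.141, -0.001, 1.19]
ft_force: [-1.2, 3.8, -0.2]
finger_gap: 0.004
```

```bash
python3 ov.py a9
```

```text
t 9.97 tcp [0.6314 0.0938 0.0277] yaw 1.190 F [-1.24  3.76 -0.18] cen [0.6148 0.0523] lane 0.0711 -0.0454 rad 0.0844 ang 32.5
```

View pics/a9.png

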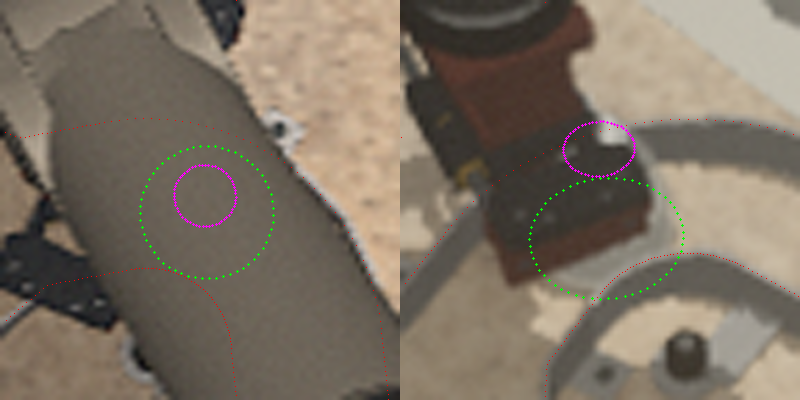

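```bash
python3 path.py .6317 .0931 1.190 .049 .004 45 | cut -c1-60
```

```text
1 s 0.053 d [ 0.04 -0.47] dyaw -0.046 tcp [0.6321 0.0884]
2 s 0.057 d [ 0.02 -0.45] dyaw -0.047 tcp [0.6322 0.0839]
3 s 0.061 d [-0.01 -0.45] dyaw -0.047 tcp [0.6322 0.0794]
4 s 0.065 d [-0.03 -0.45] dyaw -0.047 tcp [0.6319 0.0749]
5 s 0.069 d [-0.05 -0.45] dyaw -0.047 tcp [0.6314 0.0704]
6 s 0.073 d [-0.07 -0.45] dyaw -0.047 tcp [0.6307 0.0659]
7 s 0.077 d [-0.09 -0.44] dyaw -0.047 tcp [0.6298 0.0615]
8 s 0.081 d [-0.11 -0.44] dyaw -0.047 tcp [0.6287 0.0571]
9 s 0.085 d [-0.13 -0.43] dyaw -0.047 tcp [0.6274 0.0528]
10 s 0.089 d [-0.15 -0.43] dyaw -0.047 tcp [0.6259 0.0486]
11 s 0.093 d [-0.17 -0.42] dyaw -0.047 tcp [0.6242 0.0444]
12 s 0.097 d [-0.19 -0.41] dyaw -0.047 tcp [0.6223 0.0403]
13 s 0.101 d [-0.21 -0.4 ] dyaw -0.047 tcp [0.6202 0.0363]
14 s 0.105 d [-0.23 -0.39] dyaw -0.047 tcp [0.6179 0.0324]
15 s 0.109 d [-0.25 -0.38] dyaw -0.047 tcp [0.6154 0.0286]
16 s 0.113 d [-0.26 -0.37] dyaw -0.047 tcp [0.6128 0.0249]
17 s 0.117 d [-0.28 -0.35] dyaw -0.047 tcp [0.61   0.0214]
18 s 0.121 d [-0.3  -0.34] dyaw -0.047 tcp [0.607 0.018]
19 s 0.125 d [-0.31 -0.33] dyaw -0.047 tcp [0.603
[... 855 characters left out ...]
 -0.05] dyaw 0.000 tcp [ 0.5462 -0.0015]
35 s 0.189 d [-0.4  -0.05] dyaw 0.000 tcp [ 0.5422 -0.002 ]
36 s 0.193 d [-0.4  -0.05] dyaw 0.000 tcp [ 0.5382 -0.0024]
37 s 0.197 d [-0.4  -0.05] dyaw 0.000 tcp [ 0.5342 -0.0029]
38 s 0.201 d [-0.4  -0.05] dyaw 0.000 tcp [ 0.5303 -0.0034]
39 s 0.205 d [-0.4  -0.05] dyaw 0.000 tcp [ 0.5263 -0.0038]
40 s 0.209 d [-0.4  -0.05] dyaw 0.000 tcp [ 0.5223 -0.0043]
41 s 0.213 d [-0.4  -0.05] dyaw 0.000 tcp [ 0.5183 -0.0047]
42 s 0.217 d [-0.4  -0.05] dyaw 0.000 tcp [ 0.5144 -0.0052]
43 s 0.221 d [-0.4  -0.05] dyaw 0.000 tcp [ 0.5104 -0.0056]
44 s 0.225 d [-0.4  -0.05] dyaw 0.000 tcp [ 0.5064 -0.0061]
45 s 0.229 d [-0.4  -0.05] dyaw 0.000 tcp [ 0.5024 -0.0066]
```

step_arm:
  linear:
    - [0.04,-0.45,0]
    - [0.02,-0.45,0]
    - [-0.01,-0.45,0]
    - [-0.03,-0.45,0]
    - [-0.05,-0.45,0]
  yaw: [-0.047,-0.047,-0.047,-0.047,-0.047]

```text
t: 10.7
tool_pos: [0.6313, 0.0708, 0.0278]
tcp_rot: [3.141, -0.0, 0.955]
ft_force: [0.4, 4.6, 0.8]
finger_gap: 0.007
```

step_arm:
  linear:
    - [-0.07,-0.45,0]
    - [-0.09,-0.44,0]
    - [-0.11,-0.44,0]
    - [-0.13,-0.43,0]
  yaw: [-0.047,-0.047,-0.047,-0.047]

```text
t: 11.2
tool_pos: [0.6273, 0.0529, 0.0277]
tcp_rot: [3.141, -0.0, 0.767]
ft_force: [1.4, 3.6, 0.9]
finger_gap: 0.004
```

```bash
python3 ov.py b1
```

```text
t 11.20 tcp [0.6273 0.0529 0.0277] yaw 0.767 F [1.35 3.63 0.86] cen [0.5951 0.0219] lane 0.0458 -0.0714 rad 0.0848 ang 57.3
```

View pics/b1.png

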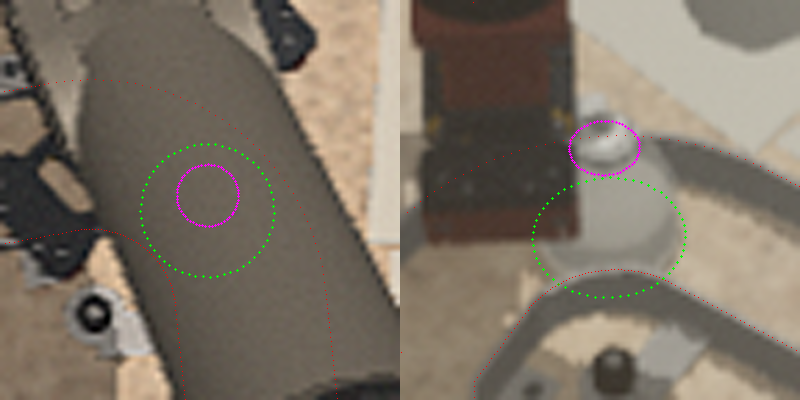

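step_arm:
  linear:
    - [-0.15,-0.43,0]
    - [-0.17,-0.42,0]
    - [-0.19,-0.41,0]
    - [-0.21,-0.4,0]
  yaw: [-0.047,-0.047,-0.047,-0.047]

```text
t: 11.8
tool_pos: [0.62, 0.0365, 0.0277]
tcp_rot: [3.142, -0.0, 0.579]
ft_force: [2.0, 3.9, 1.2]
finger_gap: 0.004
```

step_arm:
  linear:
    - [-0.23,-0.39,0]
    - [-0.25,-0.38,0]
    - [-0.26,-0.37,0]
    - [-0.28,-0.35,0]
  yaw: [-0.047,-0.047,-0.047,-0.047]

```text
t: 12.3
tool_pos: [0.6099, 0.0217, 0.0278]
tcp_rot: [3.142, -0.0, 0.391]
ft_force: [2.4, 4.3, 0.3]
finger_gap: 0.004
```

```bash
python3 ov.py b2
```

```text
t 12.30 tcp [0.6099 0.0217 0.0278] yaw 0.391 F [2.36 4.29 0.27] cen [0.5685 0.0047] lane 0.0164 -0.0831 rad 0.0847 ang 78.9
```

View pics/b2.png

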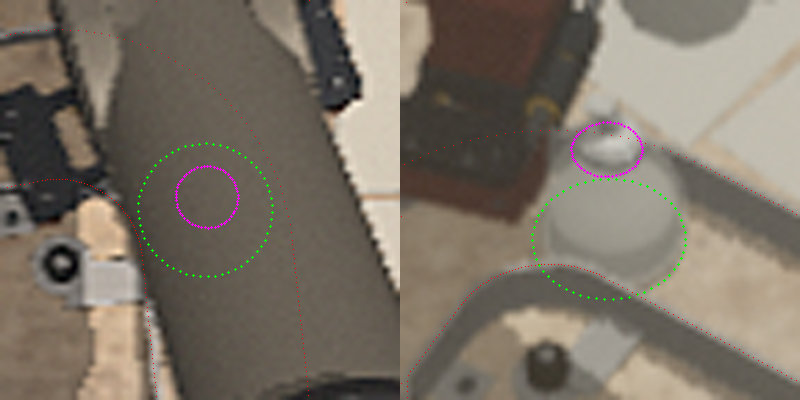

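step_arm:
  linear:
    - [-0.3,-0.34,0]
    - [-0.31,-0.33,0]
    - [-0.33,-0.31,0]
  yaw: [-0.047,-0.047,-0.047]

```text
t: 12.78
tool_pos: [0.6005, 0.0121, 0.0278]
tcp_rot: [-3.141, -0.001, 0.25]
ft_force: [3.5, 3.3, 0.7]
finger_gap: 0.003
```

step_arm:
  linear:
    - [-0.34,-0.29,0]
    - [-0.36,-0.28,0]
    - [-0.37,-0.24,0]
  yaw: [-0.047,-0.047,-0.041]

```text
t: 13.15
tool_pos: [0.5895, 0.0035, 0.0277]
tcp_rot: [3.141, -0.0, 0.115]
ft_force: [3.6, 1.4, 1.9]
finger_gap: 0.004
```

```bash
python3 ov.py b3
```

```text
t 13.15 tcp [0.5895 0.0035 0.0277] yaw 0.115 F [3.63 1.35 1.92] cen [ 0.5451 -0.0016] lane -0.0078 -0.0846 rad 0.085 ang 95.3
```

View pics/b3.png

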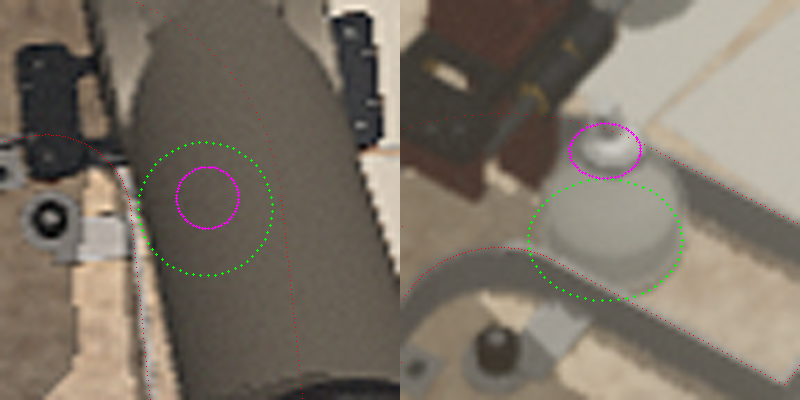

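step_arm:
  linear:
    - [-0.4,-0.05,0]
    - [-0.4,-0.05,0]
    - [-0.4,-0.05,0]
    - [-0.4,-0.05,0]
    - [-0.4,-0.05,0]
    - [-0.4,-0.05,0]
  yaw: [0,0,0,0,0,0]

```text
t: 14.0
tool_pos: [0.5655, 0.0009, 0.0277]
tcp_rot: [-3.142, -0.0, 0.118]
ft_force: [3.3, 0.2, 1.1]
finger_gap: 0.006
```

step_arm:
  linear:
    - [-0.4,-0.05,0]
    - [-0.4,-0.05,0]
    - [-0.4,-0.05,0]
    - [-0.4,-0.05,0]
    - [-0.4,-0.05,0]
    - [-0.4,-0.05,0]
    - [-0.4,-0.05,0]
  yaw: [0,0,0,0,0,0,0]

```text
t: 14.88
tool_pos: [0.5374, -0.0026, 0.0277]
tcp_rot: [3.142, -0.0, 0.118]
ft_force: [2.2, 0.2, 1.0]
finger_gap: 0.005
```

```bash
python3 ov.py b4
```

```text
t 14.88 tcp [ 0.5374 -0.0026  0.0277] yaw 0.118 F [2.21 0.21 1.03] cen [ 0.4931 -0.0079] lane -0.0601 -0.0806 rad 0.1005 ang 126.7
```

View pics/b4.png

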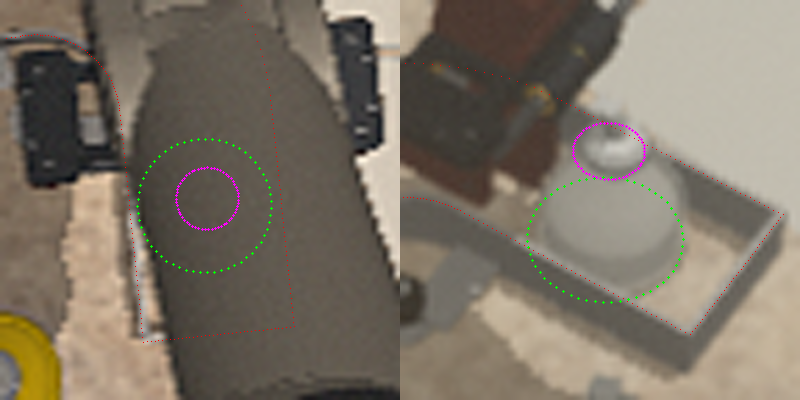

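step_arm:
  linear:
    - [-0.4,-0.05,0]
    - [-0.4,-0.05,0]
    - [-0.4,-0.05,0]
    - [-0.4,-0.05,0]
    - [-0.4,-0.05,0]
    - [-0.3,-0.03,0]
    - [-0.2,-0.02,0]
    - [-0.2,-0.02,0]
  yaw: [0,0,0,0,0,0,0,0]

```text
t: 15.98
tool_pos: [0.5106, -0.0058, 0.0277]
tcp_rot: [3.142, -0.0, 0.118]
ft_force: [3.1, 0.6, 1.0]
finger_gap: 0.009
```

step_arm:
  linear:
    - [-0.1,-0.01,0]
    - [-0.1,-0.01,0]
  yaw: [0,0]

```text
t: 16.23
tool_pos: [0.5087, -0.006, 0.0277]
tcp_rot: [3.142, -0.0, 0.118]
ft_force: [2.4, 0.7, 0.8]
finger_gap: 0.006
```

step_arm:
  linear:
    - [-0.08,-0.01,0]
    - [-0.08,-0.01,0]
  yaw: [0,0]

```text
t: 16.48
tool_pos: [0.5071, -0.0062, 0.0277]
tcp_rot: [3.142, -0.0, 0.118]
ft_force: [3.6, 0.6, 1.4]
finger_gap: 0.005
```

step_arm:
  linear:
    - [-0.06,-0.01,0]
  yaw: [0]

```text
t: 16.6
tool_pos: [0.5069, -0.0062, 0.0278]
tcp_rot: [-3.142, -0.001, 0.118]
ft_force: [5.5, 1.8, 0.3]
finger_gap: 0.009
```

step_arm:
  linear:
    - [-0.04,0,0]
  yaw: [0]

```text
t: 16.73
tool_pos: [0.5068, -0.0062, 0.0278]
tcp_rot: [3.142, -0.001, 0.118]
ft_force: [5.3, 0.9, -0.6]
finger_gap: 0.006
```

step_arm:
  linear:
    - [-0.04,0,0]
  yaw: [0]

```text
t: 16.85
tool_pos: [0.5067, -0.0062, 0.0279]
tcp_rot: [3.142, -0.002, 0.118]
ft_force: [6.1, 0.3, -0.6]
finger_gap: 0.004
```

step_arm:
  linear:
    - [-0.05,0,0]
    - [-0.05,0,0]
  yaw: [0,0]

```text
t: 17.1
tool_pos: [0.5065, -0.0061, 0.0282]
tcp_rot: [3.142, -0.003, 0.118]
ft_force: [6.8, 1.3, 0.1]
finger_gap: 0.003
```

step_arm:
  linear:
    - [-0.05,0,0]
  yaw: [0]

```text
t: 17.23
tool_pos: [0.5064, -0.0061, 0.0283]
tcp_rot: [3.142, -0.004, 0.118]
ft_force: [7.6, 0.1, 0.5]
finger_gap: 0.004
```

step_arm:
  linear:
    - [-0.07,0,0]
    - [-0.07,0,0]
  yaw: [0,0]

```text
t: 17.48
tool_pos: [0.5061, -0.0059, 0.0287]
tcp_rot: [3.142, -0.006, 0.118]
ft_force: [9.7, 0.1, 0.7]
finger_gap: 0.005
```

step_arm:
  linear:
    - [-0.03,0,0]
  yaw: [0]

```text
t: 17.6
tool_pos: [0.5061, -0.0059, 0.0288]
tcp_rot: [3.142, -0.007, 0.118]
ft_force: [10.0, 1.5, 1.0]
finger_gap: 0.004
```

step_arm:
  linear:
    - [-0.02,0,0]
    - [0,0,0]
    - [0,0,0]
    - [0,0,0]
  yaw: [0,0,0,0]

```text
t: 18.1
tool_pos: [0.5061, -0.0059, 0.0288]
tcp_rot: [3.142, -0.007, 0.118]
ft_force: [10.1, 1.1, 0.9]
finger_gap: 0.008
```

step_arm:
  linear:
    - [0,0,0]
    - [0,0,0]
    - [0,0,0]
    - [0,0,0]
    - [0,0,0]
  yaw: [0,0,0,0,0]

```text
t: 18.73
tool_pos: [0.5061, -0.0059, 0.0288]
tcp_rot: [3.142, -0.007, 0.118]
ft_force: [9.9, 1.4, 1.7]
finger_gap: 0.004
```

```bash
python3 ov.py b5
```

```text
t 18.73 tcp [ 0.5061 -0.0059  0.0288] yaw 0.118 F [9.92 1.36 1.69] cen [ 0.4617 -0.0112] lane -0.0915 -0.0777 rad 0.12 ang 139.7
```

View pics/b5.png

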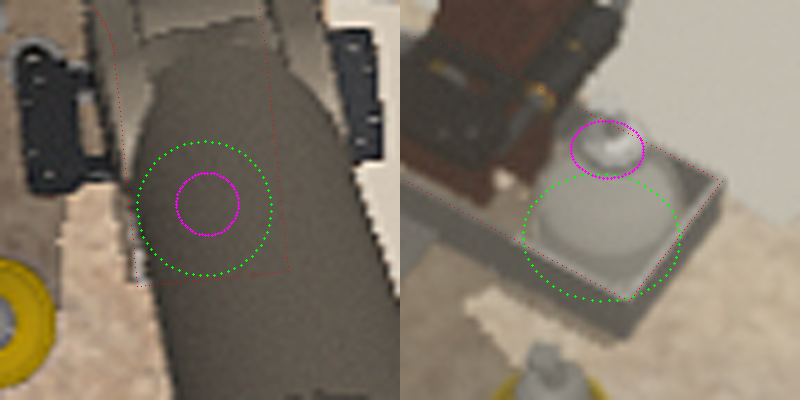

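step_arm:
  linear:
    - [0.2,0.01,0]
    - [0.3,0.03,0]
    - [0.5,0.06,0]
    - [0.8,0.09,0]
    - [1.0,0.12,0]
    - [1.0,0.12,0]
    - [0,0,0.5]
    - [0,0,2]
    - [0,0,4]
    - [0,0,5]
    - [0,0,5]
    - [0,0,4]
  yaw: [0,0,0,0,0,0,0,0,0,0,0,0]

```text
t: 20.32
tool_pos: [0.5402, -0.002, 0.2352]
tcp_rot: [3.141, -0.001, 0.118]
ft_force: [0.1, 0.7, 0.4]
finger_gap: 0.006
```

step_arm:
  linear:
    - [1.5,-5,0]
    - [1.5,-5,0]
    - [1.5,-5,0]
    - [1.5,-5,0]
    - [0,-5,0]
    - [0,-5,0]
    - [0,-5,0]
    - [0,0,0]
  yaw: [0,0,0,0,0,0,0,0]

```text
t: 21.32
tool_pos: [0.5978, -0.3576, 0.2324]
tcp_rot: [3.139, 0.002, 0.11]
ft_force: [0.5, 0.4, -0.4]
finger_gap: 0.004
```

```bash
python3 - <<'E'
import ov
ov.run("b6",circ=(.4617,-.0112))
from h import *; from bench import ctrl
from scipy.optimize import least_squares
for n in("top","scene"):
    d=ctrl.get_image(n)
    cv2.imwrite(f"pics/{n}9.png",d["img"][:,:,::-1])
    P=pts(d); m=(P[...,2]>.04)&(P[...,2]<.11)&(np.hypot(P[...,0]-.4617,P[...,1]+.0112)<.05); Q=P[m]
    g=lambda c:np.hypot(Q[:,0]-c[0],Q[:,1]-c[1])-np.interp(Q[:,2],[0,.005,.03,.053,.07,.098],[.036,.036,.0345,.026,.016,.008])
    r=least_squares(g,[.46,-.01],loss="soft_l1",f_scale=.002);print(n,len(Q),r.x.round(4),Q[:,2].max())
E
```

```text
t 21.32 tcp [ 0.5978 -0.3576  0.2324] yaw 0.110 F [ 0.45  0.41 -0.43] cen [ 0.4617 -0.0112] lane -0.0915 -0.0777 rad 0.12 ang 139.7
top 350 [ 0.4626 -0.0149] 0.10264309578982367
scene 426 [ 0.4628 -0.0167] 0.1004293745844355
```

View pics/b6.png

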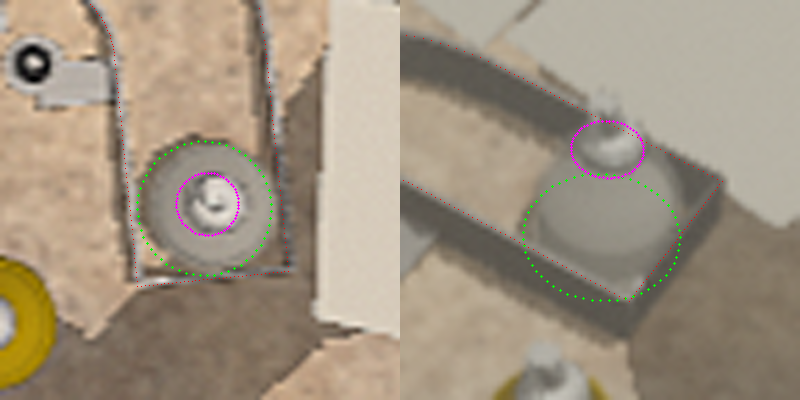

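View pics/top9.png

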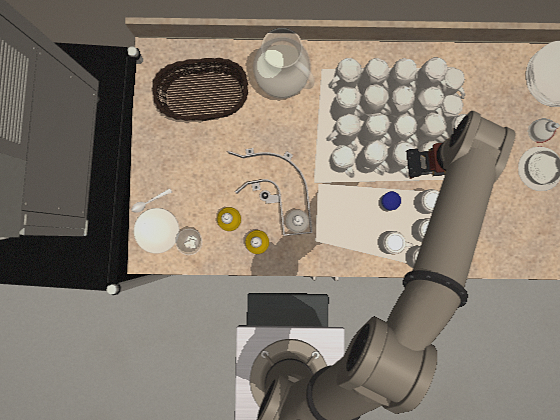

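```bash
python3 -c "
from bench import ctrl
print(ctrl.finish_job())"
```

```text
the job is handed in; nothing more can be done
None
```

I pushed the clear dispenser with shut fingers, tips about 28 mm up, through the mouth, round the bend and home against the stop. The pictures put the bend at about 95°. I then backed off along the leg, lifted clear and handed the job in at about 21.5 s.

- **Forces:** every reading I took on the way round was about 5 N or less. At the stop the force rose to about 10 N and the tool stopped moving. I held it there for 1.1 s, with readings of 9.9 to 10.1 N.
- **Position:** with the fingers pressing, the finger position put the dispenser's centre 0.120 m from the pivot, as specified. After backing away, both cameras show it upright at the closed end. Their fits put its centre 4 to 6 mm sideways from the finger-based position and 1 mm further from the stop. I take this as part camera and fit error, and part the slack in the lane.
- **Other things:** the last top picture shows the yellow look-alikes and the bowl where they were. The creamer looks unmoved too, but the arm hid some of the mugs. No contact with them was felt.

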